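# Knock the chocolate bars out of the flip-over mould

### The job

Get the set chocolate bars out of the flip-over mould: turn the keeper clear, then the latch, swing the mould right over onto its knocking posts and rap it there until every bar has dropped out onto the marble. Then swing the empty mould back, turn the latch and after it the keeper fully home again, and lay all the bars on the white plate, well inside its rim; leave the other things on the worktop where they stand.

Things in the scene. Friction and masses are not known exactly. Their poses are not given: they have to be found in the camera images.
- rig: fixed part of the flip-over chocolate mould: wooden base board 305 x 325 mm, 12 mm thick, fastened to the worktop. Origin on the worktop below the middle of the hinge; x axis along the hinge (roughly away from the robot), y to the side where the mould lies at the start, z up. On the -y half lies the marble slab, on the +y half the mould.
- slab (a point): middle of the top of the white marble slab on which the bars come to lie: 206 x 94 mm, top 18 mm above the worktop. At its outer corners (rig frame x +-112, y -114 mm) stand two wooden knocking posts with rubber caps, 46 mm high.
- mould (a joint): hinge of the mould (rad): 0 = lying mouth up, 1.57 = upright, 3.14 = turned right over, mouth down above the slab, its rim on the knocking posts. Axis along the rig's x at y = 0, 46 mm above the worktop. Mould: steel frame with four pale green silicone cavities, 250 x 122 x 29 mm, 0.45 kg; it swings freely and falls to either side.
- handle (a point): centre of the mould's handle: a black cylinder, 22 mm diameter, 36 mm long, lying parallel to the hinge and 152 mm from it, in the plane of the mould's mouth, on a 14 mm stem from the frame (frame edge 122 mm from the hinge). Gripped by its two flat ends (36 mm apart) it can turn between the fingers. At mould = 0 it is 46 mm above the worktop on the +y side, at 3.14 as high on the -y side.
- latch (a joint): latch (rad): flat steel arm turning about an upright pin at the near left corner. 0 = arm over the mould's near end, mould held down; grows counter-clockwise seen from above, to 1.6 (clear of the mould from 1.2). At 0 the arm points along the rig's +x. Slightly stiff, stays where it is left. It cannot open while the keeper is closed.
- latch_knob (a point): middle of the latch's upright red knob: 16 mm diameter, 36 mm high, centre 78 mm above the worktop, 37 mm from its pin.
- latch_pivot (a point): the latch's pin, same height as the knob's centre (rig frame x -145, y +75 mm).
- keeper (a joint): keeper (rad): smaller steel arm on an upright pin that props the latch shut. 0 = its nose against the latch's flank; grows clockwise seen from above, to 1.6 (clear from 1.2). Slightly stiff, stays where it is left. Open it before the latch; close it after the latch.
- keeper_knob (a point): middle of the keeper's upright red knob: 16 mm diameter, 36 mm high, centre 78 mm above the worktop, 28 mm from its pin, on the side away from its nose (at 0 it lies from the pin along the rig's +y, opening takes it towards +x).
- keeper_pivot (a point): the keeper's pin, same height as the knob's centre (rig frame x -115, y +140 mm).
- plate: loose white dinner plate to the right, 234 mm across, 21 mm high at the rim; the flat middle is 156 mm across and 8 mm above the worktop; origin at the centre of its underside. The bars go here.
- honey: bystander: honey jar with a red lid, 60 mm wide, 86 mm high; origin at its foot.
- jam: bystander: jam jar with a white lid, 68 mm wide, 84 mm high; origin at its foot.
- salt: bystander: salt shaker with a grey top, 44 mm wide, 90 mm high; origin at its foot.
- mug: bystander: dark blue mug, 124 x 105 x 104 mm; origin at its foot.
- bar1_c (a point): centre of chocolate bar 1: 28 (its x) x 84 (its y) x 18 mm, 60 g, dark brown; its +z is the plain side (up in the mould), the three-block pattern is the other side. Absent in some runs.
- cavity1 (a point): centre of where bar 1 sits in the mould (cavities 52 mm apart, 68 mm from the hinge). A soft lip carries about one and a half times a bar's weight: bars stay in when the mould is turned or set down slowly. They need a sharp rap on the posts: lift the turned-over mould's handle 65 to 80 mm and let it fall (or strike at over 1 m/s at the handle), up to a few times.
- bar2_c (a point): centre of chocolate bar 2, like bar 1.
- cavity2 (a point): the same for bar 2.
- bar3_c (a point): centre of chocolate bar 3, like bar 1.
- cavity3 (a point): the same for bar 3.
- bar4_c (a point): centre of chocolate bar 4, like bar 1.
- cavity4 (a point): the same for bar 4.

How it is judged:
On the way, in this order (a step that is already met when the one before it is completed fails the run):
1. the keeper is turned clear (value of joint keeper above 1.2 rad), for 0.1 s.
2. the latch is turned clear (value of joint latch above 1.2 rad), for 0.1 s.
3. the mould is swung over, the bars still in it (value of joint mould above 1.9 rad), for 0.03 s.
4. every bar has been knocked out of its cavity (distance between bar1_c and cavity1 above 0.025 m and distance between bar2_c and cavity2 above 0.025 m and distance between bar3_c and cavity3 above 0.025 m and distance between bar4_c and cavity4 above 0.025 m), for 0.2 s.
5. the empty mould is swung back to lie mouth up (value of joint mould below 0.08 rad), for 0.2 s.
At the end, for the whole second after the job is handed in: every bar lies on the plate, its centre within 90 mm of the plate's centre; the mould is back mouth up (under 0.08 rad), latch and keeper closed (each under 0.25 rad) (value of joint mould below 0.08 rad and value of joint each of latch, keeper below 0.25 rad and horizontal distance between each of bar1_c, bar2_c, bar3_c, bar4_c and plate below 0.09 m and z of bar1_c in the frame of plate between 0.01 and 0.055 m and z of bar2_c in the frame of plate between 0.01 and 0.055 m and z of bar3_c in the frame of plate between 0.01 and 0.055 m and z of bar4_c in the frame of plate between 0.01 and 0.055 m); the robot touches nothing.
It fails at once if a bystander is shoved more than 4 cm or knocked over (distance of any of honey, jam, salt, mug from where it was at the start of the episode above 0.04 m or angle between any of honey, jam, salt, mug's own z axis and vertical above 0.5 rad).
It fails at once if a bar falls off the worktop (height (world z) of any of bar1_c, bar2_c, bar3_c, bar4_c below -0.05 m).
Of bar1, bar2, bar3, bar4 only 2 to 4 are there at a start; the rules pass over those that are not, and their reading is None.
At some moment in a run one of plate may be knocked a few centimetres aside while the robot is not near it.
Once in a run the grip may slacken for a moment while it holds something.
It also fails if it takes over 210 s, if anything falls off the work surface, if the arm or the gripper's body presses on something with over 40 N, if the wrist force passes 120 N, or if a joint passes its speed limit or range.

### The arm

A 7-joint arm with a two-finger parallel gripper is mounted at the origin on a cart in front of the work surface, level with it; the furniture and walls round the work are solid. World frame = base frame: x ahead of the robot, y to its left, z up, the work surface at z = 0. Lengths are in m, angles in rad, forces in N, time in s.
With the tool pointing down it reaches from about 0.425 to 0.975 m from the base axis. Payload 16.7 kg.
Tool frame: the origin (TCP) lies midway between the tips of the shut fingers; the grasp point (between the pads) lies 19 mm behind it; z points along the fingers, y is the line along which they close (so a half turn about z gives the same grasp; the last joint's range is limited). The gripper opens to 85 mm and grips with 20 to 120 N. Pads are 22 mm wide; open, the fingers measure 114 mm over their backs; the gripper's body (76 mm by 85 mm) begins 54 mm behind the grasp point. The pads swing forward as they close: fully open they stand 13 mm farther back than shut.
Start: joints at [-1.47, 0.426, 0.074, 1.606, -0.034, 1.111, -0.067], TCP at [0.167, 0.654, 0.231] pointing down, gripper open.
Joint ranges: [-2.85, 2.85], [-0.5, 2.14], [-1.23, 1.37], [0.21, 2.46], [-1.02, 4.16], [0.16, 2.05], [-2.73, 2.73]. Speed limits (rad/s): [1.89, 1.89, 2.39, 2.39, 3.01, 3.01, 3.01].

### API

Orientations are given as [roll, pitch, yaw] about the fixed x, y, z axes, in that order (R = Rz(yaw) Ry(pitch) Rx(roll)).
In Python, from bench import bot gives the robot as it stands.
- The arm moves only by the tool carry_out, never from a script. Its argument "series" is a list of rows, each a list of 7 numbers: the shift along the world's x, y, z in m, then the turn, a rotation vector about the world's x, y, z in rad, then the gripper's target within -1 to 1 (fully open at 1, half-way at 0, shut at -1). A call has 1 to 5 rows; each row shifts and turns the commanded pose from where the row before left it; what a row does not reach is not made up. A row lasts 1/8 s, in which the tool goes at most 62.5 mm and 10.7 degrees, less where a joint would pass 70% of its speed; a pose out of reach is approached as far as the arm can. A call is refused whole if a number of a shift passes 0.0625 or a number of a turn 0.188, either way. A call with a gripper value outside its range is refused whole. The fingers move at their own pace and stop on an object; the grip force is fixed at half the most. Time passes only in rows, so rows that do not move let the fingers close. It gives the time, the measured TCP pose, the force, the opening and the grip force at its end, in the units of the state.
- bot.read_state(): the state, without advancing time (a new reading comes with each control period).
- bot.snapshot(name): name is "scene" or "top" or "wrist"; returns a dict with "image" (420x560x3 uint8, red, green, blue), "fx", "fy", "cx", "cy" (pixels), "eye" and "attitude" of the camera in the world. Camera axes: x right, y down, z forward; pixel columns grow to the right and rows downward; lengths in m; the calibration is good to about 2 mm. A picture is of the moment at which its call begins. There is no depth.
- bot.job_done(): hands the job in; it is judged then, once.
The state is a dict: "clock": time; "joint_pos": joint angles; "joint_velocities": joint speeds; "tau": joint torques, N m; "tcp_pos": TCP position; "eef_rot": TCP orientation; "wrist_force": force on the tool from outside, world axes, zero at the start; "moment": the same for the moment, N m; "gripper_width": opening from 0.0 (shut) to 1.0 (fully open); "gripper_force": force on a finger pad.
Only numpy, scipy, OpenCV 4.12 (cv2) and the standard library are available. Lean on these libraries where they do the work, as an engineer would, in place of code of your own. Each camera call takes 0.05 s, during which the arm holds its last target. There are 200 camera calls.

## Working session

There is one attempt and no reset: what is moved stays moved. The work goes in short steps, Python scripts to look and compute and a tool call to move; the robot and the scene stay as the last step left them, time stands still between calls to the robot, and variables do not carry over. Pictures are saved under pics/ and viewed, at most 14 in all, crops included, and the job is handed in when it is done.

Besides the shell and the picture viewer there is one more tool, called after "Call:" by a JSON object that holds its "fn" and its "kwargs", one argument or row to a line. carry_out: Moves the arm, as the interface text tells. Its arguments: {"type":"object","properties":{"series":{"type":"array","items":{"type":"array","items":{"type":"number"}}}},"required":["series"]}

```bash
mkdir -p pics; ls; cat > h.py <<'E'
import numpy as np, cv2
from bench import bot
def snap(cam,name):
    s=bot.snapshot(cam); cv2.imwrite(f'pics/{name}.png',s['image'][:,:,::-1]); return s
def ray(s,u,v):
    from scipy.spatial.transform import Rotation as R
    A=np.array(s['attitude'],float)
    M=A if A.shape==(3,3) else (R.from_euler('xyz',A).as_matrix() if A.size==3 else R.from_quat(A).as_matrix())
    return np.array(s['eye']),M@np.array([(u-s['cx'])/s['fx'],(v-s['cy'])/s['fy'],1]),M
def px2w(s,u,v,z):
    e,d,_=ray(s,u,v); return e+d*(z-e[2])/d[2]
def w2px(s,p):
    e,_,M=ray(s,0,0); c=M.T@(np.array(p)-e); return s['fx']*c[0]/c[2]+s['cx'],s['fy']*c[1]/c[2]+s['cy']
E
python3 - <<'E'
from h import *
for c in ('top','scene'):
    s=snap(c,c+'0'); print(c,{k:v for k,v in s.items() if k!='image'})
    import pickle; pickle.dump(s,open(f'{c}0.pkl','wb'))
print(bot.read_state())
E
```

```text
pics
top {'fx': 518.6893053233268, 'fy': 518.6893053233268, 'cx': 276.5999845737926, 'cy': 212.07153142092446, 'eye': array([0.403186  , 0.0298534 , 1.42178286]), 'attitude': array([-3.01112721e+00, -1.01028771e-04, -1.59594898e+00])}
scene {'fx': 418.74125124058304, 'fy': 418.74125124058304, 'cx': 277.41721995095736, 'cy': 212.89561311017314, 'eye': array([-0.18188859, -0.81584635,  0.68571733]), 'attitude': array([-2.05405252,  0.02250404, -0.74634142])}
{'clock': 0.1, 'joint_pos': array([-1.47049758,  0.42667247,  0.07384354,  1.60654941, -0.03410918,
        1.11081417, -0.06712771]), 'joint_velocities': array([ 0.00105727, -0.00173469,  0.00049957, -0.0022073 , -0.00039816,
       -0.00077722,  0.00142971]), 'tau': array([ 9.51842463e-03, -9.51550555e+01,  3.77162933e+00, -4.64397454e+01,
        1.94759265e-02,  6.81583493e-03, -4.52612471e-05]), 'tcp_pos': array([0.16679014, 0.65367879, 0.23067551]), 'eef_rot': array([-3.14041034e+00,  7.13851242e-05,  2.89173895e+00]), 'wrist_force': array([ 0.02737402,  0.01022654, -0.14599003]), 'moment': array([ 0.031813 , -0.037723 , -0.0487383]), 'gripper_force': 0.0, 'gripper_width': 1.0027027354904259}
```

View pics/top0.png

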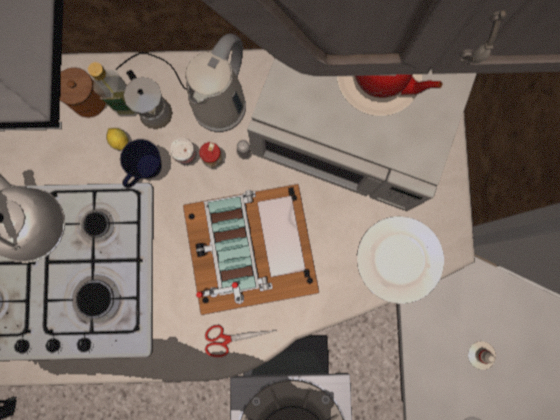

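View pics/scene0.png

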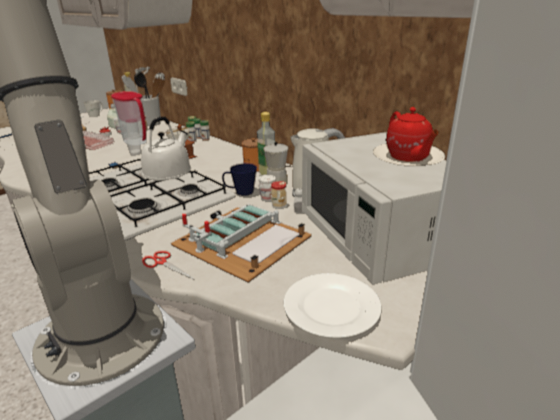

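```bash
python3 - <<'E'
from h import *
import pickle
s=pickle.load(open('top0.pkl','rb'))
for n,(u,v,z) in dict(c1=(184,204,.012),c2=(299,185,.012),c3=(318,292,.012),c4=(201,313,.012),p1=(293,190,.046),p2=(309,281,.046),k=(200,295,.096),l=(237,287,.096),h=(203,250,.046),plate=(400,260,.021)).items(): print(n,px2w(s,u,v,z).round(3))
im=s['image'][175:325,150:340,::-1]
cv2.imwrite('pics/crop0.png',cv2.resize(im,None,fx=4,fy=4,interpolation=cv2.INTER_CUBIC))
E
```

```text
c1 [0.617 0.279 0.012]
c2 [ 0.662 -0.039  0.012]
c3 [ 0.369 -0.081  0.012]
c4 [0.321 0.234 0.012]
p1 [ 0.642 -0.02   0.046]
p2 [ 0.399 -0.055  0.046]
k [0.371 0.224 0.096]
l [0.388 0.13  0.096]
h [0.487 0.223 0.046]
plate [ 0.449 -0.304  0.021]
```

View pics/crop0.png

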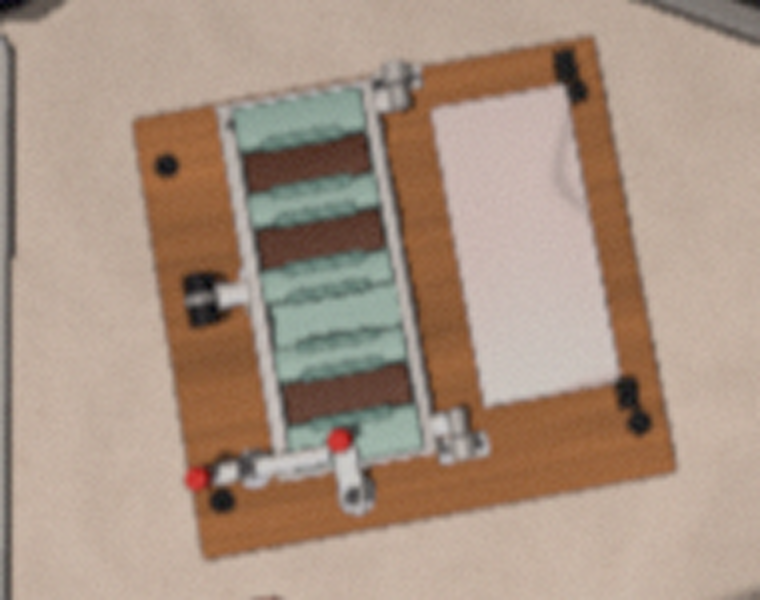

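Call:
{"fn": "carry_out", "kwargs": {
  "series": [
    [0.02, -0.043, -0.006, 0, 0, -0.18, 0],
    [0.02, -0.043, -0.006, 0, 0, -0.18, 0],
    [0.02, -0.043, -0.006, 0, 0, -0.18, 0],
    [0.02, -0.043, -0.006, 0, 0, -0.18, 0],
    [0.02, -0.043, -0.006, 0, 0, -0.18, 0]
  ]
}}

```text
clock: 0.72
tcp_pos: [0.2673, 0.4374, 0.2009]
eef_rot: [-3.141, 0.0, 1.986]
wrist_force: [1.3, 0.1, 0.3]
gripper_width: 0.499
gripper_force: 0.0
```

Call:
{"fn": "carry_out", "kwargs": {
  "series": [
    [0.02, -0.043, -0.006, 0, 0, -0.18, 0],
    [0.02, -0.043, -0.006, 0, 0, -0.18, 0],
    [0.02, -0.043, -0.006, 0, 0, -0.18, 0],
    [0.02, -0.043, -0.006, 0, 0, -0.18, 0],
    [0.02, -0.043, -0.006, 0, 0, -0.18, 0]
  ]
}}

```text
clock: 1.35
tcp_pos: [0.3672, 0.2226, 0.1712]
eef_rot: [-3.141, -0.0, 1.086]
wrist_force: [0.8, 0.7, 0.3]
gripper_width: 0.497
gripper_force: 0.0
```

Call:
{"fn": "carry_out", "kwargs": {
  "series": [
    [0, 0, 0, 0, 0, -0.17, 0],
    [0, 0, 0, 0, 0, 0, 0]
  ]
}}

```text
clock: 1.6
tcp_pos: [0.3669, 0.2238, 0.1713]
eef_rot: [-3.141, 0.0, 0.922]
wrist_force: [-0.4, 0.6, -0.7]
gripper_width: 0.501
gripper_force: 0.0
```

```bash
cat >> h.py <<'E'
def red(s,zs=.096):
    im=s['image'].astype(int); m=((im[...,0]>110)&(im[...,1]<70)&(im[...,2]<70)).astype('uint8')
    n,l,st,c=cv2.connectedComponentsWithStats(m)
    for i in range(1,n):
        if st[i,4]>25: print('red',st[i,:5],c[i].round(1),px2w(s,*c[i],zs).round(4))
E
python3 - <<'E'
from h import *
s=snap('wrist','w1'); print(s['eye'],s['attitude']); red(s,.09)
E
```

```text
[0.41047593 0.28101721 0.31358453] [ 2.85245332e+00 -2.62346790e-04 -6.49030332e-01]
red [273 194  20  28 455] [282.4 207.9] [0.3729 0.2293 0.09  ]
red [191 267  14  12  27] [198.6 271.6] [0.2881 0.2276 0.09  ]
red [178 277   8  22  51] [181.3 288.7] [0.2667 0.2246 0.09  ]
red [365 276  17  17 212] [373.5 283.5] [0.3931 0.1346 0.09  ]
```

View pics/w1.png

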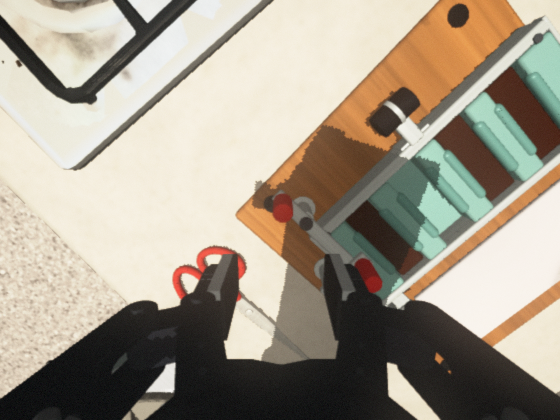

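Call:
{"fn": "carry_out", "kwargs": {
  "series": [
    [0.004, 0.001, -0.05, 0, 0, 0, 0],
    [0, 0, -0.04, 0, 0, 0, 0],
    [0, 0, -0.013, 0, 0, 0, 0],
    [0, 0, 0, 0, 0, 0, -1],
    [0, 0, 0, 0, 0, 0, -1]
  ]
}}

```text
clock: 2.28
tcp_pos: [0.371, 0.2261, 0.0695]
eef_rot: [-3.141, -0.002, 0.923]
wrist_force: [-2.2, 2.3, -5.4]
gripper_width: 0.166
gripper_force: 58.6
```

Call:
{"fn": "carry_out", "kwargs": {
  "series": [
    [0, 0, 0, 0, 0, 0, -1],
    [0, 0, 0, 0, 0, 0, -1]
  ]
}}

```text
clock: 2.52
tcp_pos: [0.371, 0.2261, 0.0694]
eef_rot: [-3.141, -0.002, 0.923]
wrist_force: [-3.6, 3.4, -1.4]
gripper_width: 0.163
gripper_force: 59.1
```

Call:
{"fn": "carry_out", "kwargs": {
  "series": [
    [0.0084, 0, 0, 0, 0, 0, -1],
    [0.008, -0.0025, 0, 0, 0, 0, -1],
    [0.0069, -0.0048, 0, 0, 0, 0, -1],
    [0.0052, -0.0066, 0, 0, 0, 0, -1],
    [0.0026, -0.0064, 0, 0, 0, 0, -1]
  ]
}}

```text
clock: 3.15
tcp_pos: [0.4031, 0.2074, 0.0697]
eef_rot: [-3.141, -0.005, 0.923]
wrist_force: [-5.5, 26.1, -11.8]
gripper_width: 0.166
gripper_force: 60.7
```

Call:
{"fn": "carry_out", "kwargs": {
  "series": [
    [0.0006, -0.0028, 0, 0, 0, 0, -1],
    [0, 0, 0, 0, 0, 0, -1],
    [0, 0, 0, 0, 0, 0, 0],
    [0, 0, 0, 0, 0, 0, 0]
  ]
}}

```text
clock: 3.65
tcp_pos: [0.4029, 0.202, 0.0689]
eef_rot: [3.141, -0.001, 0.922]
wrist_force: [-0.1, -0.3, -0.4]
gripper_width: 0.498
gripper_force: 0.0
```

Call:
{"fn": "carry_out", "kwargs": {
  "series": [
    [0, 0, 0.05, 0, 0, 0, 0],
    [-0.009, -0.038, 0, -0.1475, 0.1115, 0, 0],
    [-0.008, -0.0385, 0, -0.1475, 0.1115, 0, 0],
    [0, 0, -0.02, 0, 0, 0, 0],
    [0, 0, 0, 0, 0, 0, 0]
  ]
}}

```text
clock: 4.28
tcp_pos: [0.3851, 0.1248, 0.0978]
eef_rot: [3.141, 0.372, 0.921]
wrist_force: [-0.6, -1.2, 0.0]
gripper_width: 0.5
gripper_force: 0.0
```

```bash
python3 - <<'E'
from h import *
s=snap('wrist','w2'); print(s['eye'],s['attitude']); red(s,.085)
E
```

```text
[0.45700607 0.21936149 0.20387291] [ 2.48053615e+00 -1.11202466e-03 -6.49374015e-01]
red [ 172   79   49   63 1932] [194.6 111. ] [0.4044 0.2049 0.085 ]
red [ 64 162  61  22 275] [ 99.3 169.4] [0.3521 0.2122 0.085 ]
red [  36  173  103   74 2611] [ 89.6 213.9] [0.3262 0.2007 0.085 ]
red [ 263  191   31   61 1436] [278.5 223. ] [0.3959 0.1404 0.085 ]
```

View pics/w2.png

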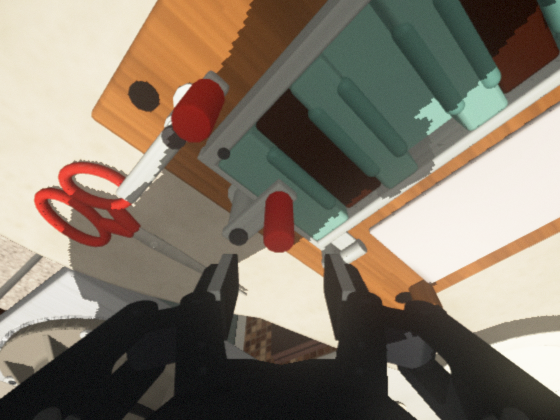

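Call:
{"fn": "carry_out", "kwargs": {
  "series": [
    [0.003, 0.005, 0, 0, 0, 0, 0],
    [0, 0, -0.03, 0, 0, 0, 0],
    [0, 0, 0, 0, 0, 0, -1],
    [0, 0, 0, 0, 0, 0, -1],
    [0, 0, 0, 0, 0, 0, -1]
  ]
}}

```text
clock: 4.95
tcp_pos: [0.3885, 0.1306, 0.0691]
eef_rot: [3.141, 0.369, 0.922]
wrist_force: [-3.9, 0.7, 1.3]
gripper_width: 0.168
gripper_force: 58.9
```

Call:
{"fn": "carry_out", "kwargs": {
  "series": [
    [-0.0032, 0.0106, 0, 0, 0, 0, -1],
    [-0.0062, 0.0092, 0, 0, 0, 0, -1],
    [-0.0086, 0.0069, 0, 0, 0, 0, -1],
    [-0.0103, 0.0041, 0, 0, 0, 0, -1],
    [-0.0092, 0.0009, 0, 0, 0, 0, -1]
  ]
}}

```text
clock: 5.58
tcp_pos: [0.3536, 0.1644, 0.0693]
eef_rot: [3.139, 0.363, 0.922]
wrist_force: [10.2, 10.9, 10.9]
gripper_width: 0.165
gripper_force: 62.9
```

Call:
{"fn": "carry_out", "kwargs": {
  "series": [
    [-0.0037, -0.0001, 0, 0, 0, 0, -1],
    [0, 0, 0, 0, 0, 0, -1]
  ]
}}

```text
clock: 5.82
tcp_pos: [0.3485, 0.1635, 0.0692]
eef_rot: [3.141, 0.366, 0.922]
wrist_force: [0.5, 6.8, 10.8]
gripper_width: 0.165
gripper_force: 44.6
```

Call:
{"fn": "carry_out", "kwargs": {
  "series": [
    [0, 0, 0, 0, 0, 0, 0],
    [0, 0, 0, 0, 0, 0, 0],
    [0, 0, 0.04, 0, 0, 0, 0],
    [0, 0, 0.02, 0.1475, -0.1115, 0, 0],
    [0, 0, 0, 0.1475, -0.1115, 0, 0.5]
  ]
}}

```text
clock: 6.45
tcp_pos: [0.3485, 0.1627, 0.1288]
eef_rot: [3.141, -0.002, 0.922]
wrist_force: [0.8, -0.4, 0.4]
gripper_width: 0.697
gripper_force: 0.0
```

Call:
{"fn": "carry_out", "kwargs": {
  "series": [
    [0.0275, 0.0122, 0, 0, 0, 0.159, 0.5],
    [0.0275, 0.0122, 0, 0, 0, 0.159, 0.5],
    [0.0275, 0.0122, 0, 0, 0, 0.159, 0.5],
    [0.0275, 0.0122, 0, 0, 0, 0.159, 0.5],
    [0.0275, 0.0122, 0, 0, 0, 0.159, 0.5]
  ]
}}

```text
clock: 7.08
tcp_pos: [0.4857, 0.2231, 0.1276]
eef_rot: [-3.141, 0.006, 1.722]
wrist_force: [0.1, 0.2, 0.2]
gripper_width: 0.754
gripper_force: 0.0
```

```bash
python3 - <<'E'
from h import *
s=snap('wrist','w3'); print(s['eye'],s['attitude'],bot.read_state()['tcp_pos']); red(s,.085); print(w2px(s,[.486,.2244,.046]))
E
```

```text
[0.4742299  0.29513923 0.26948908] [ 2.84607916e+00 -6.54108135e-04  1.50831289e-01] [0.48877438 0.22473433 0.12792165]
red [   0  164   57   75 1484] [ 21.6 204. ] [0.3246 0.2203 0.085 ]
red [134 224  40  39 668] [150.5 243.2] [0.4037 0.2061 0.085 ]
red [ 51 260  44  42 661] [ 68.4 283.2] [0.3505 0.169  0.085 ]
(np.float64(281.9077339938956), np.float64(215.93526606795893))
```

View pics/w3.png

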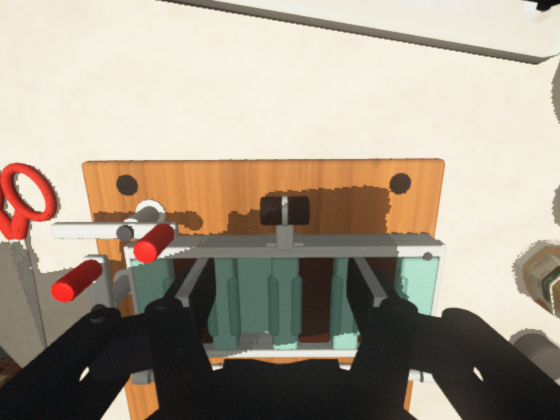

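Call:
{"fn": "carry_out", "kwargs": {
  "series": [
    [-0.001, 0.0025, -0.05, 0, 0, 0, 0.5],
    [0, 0, -0.04, 0, 0, 0, 0.5],
    [0, 0, -0.013, 0, 0, 0, 0.5],
    [0, 0, 0, 0, 0, 0, -1],
    [0, 0, 0, 0, 0, 0, -1]
  ]
}}

```text
clock: 7.75
tcp_pos: [0.4878, 0.2259, 0.027]
eef_rot: [3.134, 0.004, 1.715]
wrist_force: [17.3, -0.1, -2.8]
gripper_width: 0.409
gripper_force: 60.9
```

Call:
{"fn": "carry_out", "kwargs": {
  "series": [
    [0, 0, 0, 0, 0, 0, -1]
  ]
}}

```text
clock: 7.88
tcp_pos: [0.4879, 0.2259, 0.0273]
eef_rot: [3.134, 0.004, 1.715]
wrist_force: [16.0, -2.3, -4.1]
gripper_width: 0.411
gripper_force: 60.8
```

Call:
{"fn": "carry_out", "kwargs": {
  "series": [
    [0.001, -0.001, 0.02, 0, 0, 0, -1],
    [0.001, -0.004, 0.0193, 0, 0, 0, -1],
    [0.0022, -0.015, 0.0367, 0, 0, 0, -1],
    [0.0035, -0.0238, 0.0315, 0, 0, 0, -1],
    [0.0045, -0.0312, 0.0241, 0, 0, 0, -1]
  ]
}}

```text
clock: 8.5
tcp_pos: [0.4997, 0.1504, 0.16]
eef_rot: [3.133, 0.004, 1.717]
wrist_force: [32.2, -4.3, -27.2]
gripper_width: 0.404
gripper_force: 62.7
```

Call:
{"fn": "carry_out", "kwargs": {
  "series": [
    [0.0053, -0.0363, 0.0152, 0, 0, 0, -1],
    [0.0057, -0.0389, 0.0052, 0, 0, 0, -1],
    [0.0057, -0.0389, -0.0052, 0, 0, 0, -1],
    [0.0053, -0.0363, -0.0152, 0, 0, 0, -1],
    [0.0045, -0.0312, -0.0241, 0, 0, 0, -1]
  ]
}}

```text
clock: 9.12
tcp_pos: [0.5287, -0.0316, 0.1361]
eef_rot: [3.128, 0.006, 1.717]
wrist_force: [30.3, 13.2, -7.6]
gripper_width: 0.411
gripper_force: 67.5
```

Call:
{"fn": "carry_out", "kwargs": {
  "series": [
    [0.0035, -0.0238, -0.0315, 0, 0, 0, -1],
    [0.0013, -0.0094, -0.0188, 0, 0, 0, -1],
    [0.0009, -0.0056, -0.0179, 0, 0, 0, -1]
  ]
}}

```text
clock: 9.5
tcp_pos: [0.5351, -0.0705, 0.0673]
eef_rot: [3.128, 0.008, 1.716]
wrist_force: [24.6, 11.1, -1.6]
gripper_width: 0.413
gripper_force: 88.3
```

Call:
{"fn": "carry_out", "kwargs": {
  "series": [
    [-0.0002, 0.008, 0.02, 0, 0, 0, -1],
    [0, 0.0063, 0.0155, 0, 0, 0, -1],
    [0, 0, 0, 0, 0, 0, -1],
    [0, 0, 0, 0, 0, 0, 0.6],
    [0, 0, 0, 0, 0, 0, 0.6]
  ]
}}

```text
clock: 10.12
tcp_pos: [0.5284, -0.0556, 0.1007]
eef_rot: [3.14, 0.005, 1.717]
wrist_force: [-0.5, 1.0, 0.5]
gripper_width: 0.795
gripper_force: 0.0
```

Call:
{"fn": "carry_out", "kwargs": {
  "series": [
    [0, 0, 0, 0, 0, 0, 0.6],
    [0, 0, 0, 0, 0, 0, 0.6]
  ]
}}

```text
clock: 10.38
tcp_pos: [0.528, -0.0557, 0.0996]
eef_rot: [3.142, 0.005, 1.717]
wrist_force: [-0.2, -0.1, 0.3]
gripper_width: 0.799
gripper_force: 0.0
```

```bash
python3 - <<'E'
from h import *
s=snap('scene','s4'); im=s['image'][170:290,150:350,::-1]; cv2.imwrite('pics/s4c.png',cv2.resize(im,None,fx=4,fy=4,interpolation=cv2.INTER_CUBIC))
print(bot.read_state()['tcp_pos'])
E
```

```text
[ 0.52798069 -0.0556843   0.09955207]
```

View pics/s4c.png

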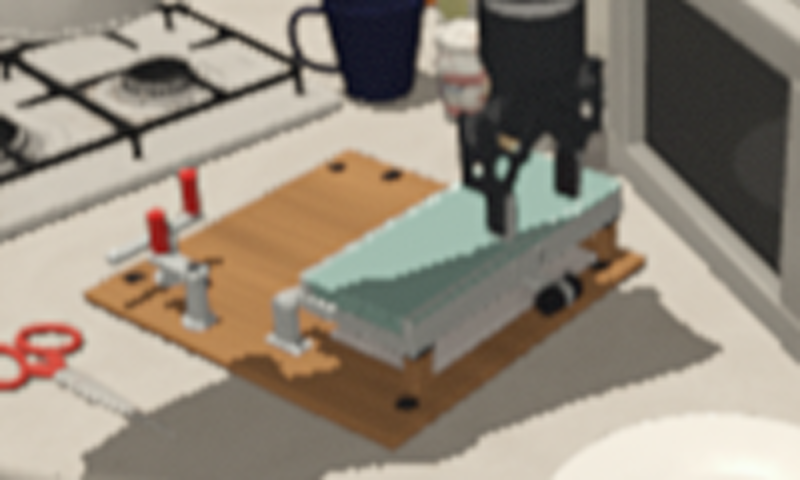

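Call:
{"fn": "carry_out", "kwargs": {
  "series": [
    [0.007, -0.017, 0, 0, 0, 0.01, 0.5],
    [0, 0, -0.05, 0, 0, 0, 0.5],
    [0, 0, -0.0235, 0, 0, 0, 0.5],
    [0, 0, 0, 0, 0, 0, -1],
    [0, 0, 0, 0, 0, 0, -1]
  ]
}}

```text
clock: 11.05
tcp_pos: [0.5355, -0.0729, 0.0268]
eef_rot: [3.141, 0.006, 1.727]
wrist_force: [0.9, -2.1, -3.7]
gripper_width: 0.412
gripper_force: 60.2
```

Call:
{"fn": "carry_out", "kwargs": {
  "series": [
    [-0.0002, 0.0013, 0.0198, 0, 0, 0, -1],
    [-0.0006, 0.0039, 0.0195, 0, 0, 0, -1],
    [-0.0024, 0.015, 0.0367, 0, 0, 0, -1],
    [-0.0038, 0.0238, 0.0315, 0, 0, 0, -1],
    [-0.0049, 0.0311, 0.0241, 0, 0, 0, -1]
  ]
}}

```text
clock: 11.68
tcp_pos: [0.5233, 0.0028, 0.16]
eef_rot: [3.139, 0.006, 1.726]
wrist_force: [9.3, 8.9, -21.9]
gripper_width: 0.406
gripper_force: 61.9
```

```bash
python3 - <<'E'
from h import *
s=snap('scene','s5'); im=s['image'][170:290,150:350,::-1]; cv2.imwrite('pics/s5c.png',cv2.resize(im,None,fx=4,fy=4,interpolation=cv2.INTER_CUBIC))
E
```

```text
(no output)
```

View pics/s5c.png

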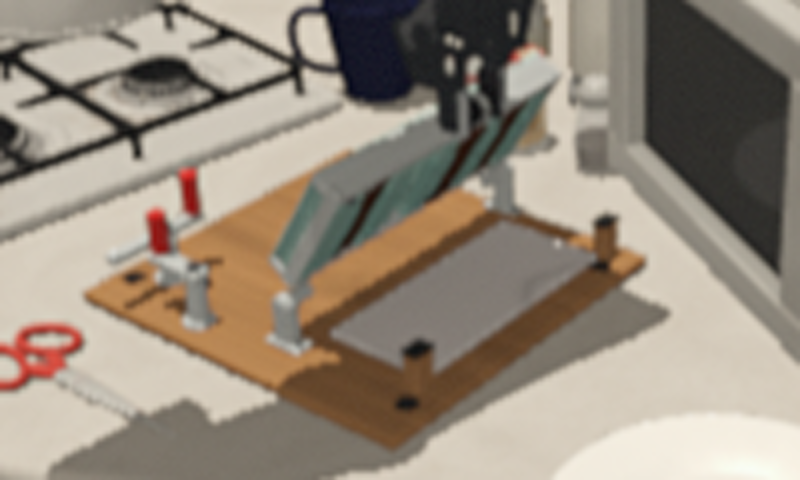

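Call:
{"fn": "carry_out", "kwargs": {
  "series": [
    [0.004, -0.0255, -0.02, 0, 0, 0, -1],
    [0.0038, -0.0239, -0.0266, 0, 0, 0, -1],
    [0, 0, 0, 0, 0, 0, -1],
    [0, 0, 0, 0, 0, 0, 1],
    [0, 0, 0, 0, 0, 0, 1]
  ]
}}

```text
clock: 12.35
tcp_pos: [0.5312, -0.0465, 0.1119]
eef_rot: [3.14, 0.005, 1.727]
wrist_force: [-0.2, -0.6, -0.1]
gripper_width: 0.813
gripper_force: 0.0
```

Call:
{"fn": "carry_out", "kwargs": {
  "series": [
    [0, -0.025, 0, 0, 0, 0, 0.5],
    [0.004, 0, -0.06, 0, 0, 0, 0.5],
    [0, 0, -0.025, 0, 0, 0, 0.5],
    [0, 0, 0, 0, 0, 0, -1],
    [0, 0, 0, 0, 0, 0, -1]
  ]
}}

```text
clock: 12.98
tcp_pos: [0.5354, -0.0719, 0.0273]
eef_rot: [3.141, 0.006, 1.727]
wrist_force: [-1.7, -1.5, -2.8]
gripper_width: 0.409
gripper_force: 60.0
```

```bash
python3 - <<'E'
from h import *
s=snap('scene','s6'); im=s['image'][170:290,150:350,::-1].astype(int)
im=im.astype('uint8'); cv2.imwrite('pics/s6c.png',cv2.resize(im,None,fx=4,fy=4,interpolation=cv2.INTER_CUBIC))
E
```

```text
(no output)
```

View pics/s6c.png

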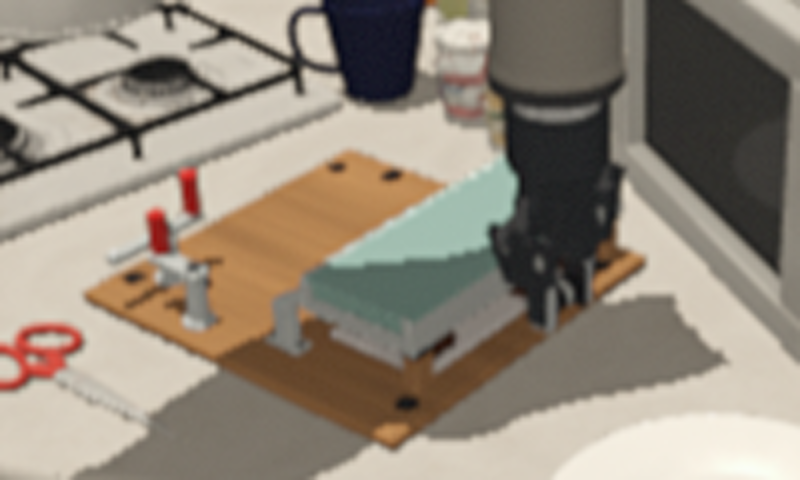

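Call:
{"fn": "carry_out", "kwargs": {
  "series": [
    [-0.0002, 0.0013, 0.0198, 0, 0, 0, -1],
    [-0.0006, 0.0039, 0.0195, 0, 0, 0, -1],
    [-0.0024, 0.015, 0.0367, 0, 0, 0, -1],
    [-0.0038, 0.0238, 0.0315, 0, 0, 0, -1],
    [-0.0049, 0.0311, 0.0241, 0, 0, 0, -1]
  ]
}}

```text
clock: 13.65
tcp_pos: [0.5232, 0.0036, 0.1602]
eef_rot: [3.139, 0.005, 1.726]
wrist_force: [9.9, 9.3, -23.1]
gripper_width: 0.405
gripper_force: 61.9
```

```bash
python3 - <<'E'
from h import *
s=snap('scene','s7'); im=s['image'][170:290,150:350,::-1]; cv2.imwrite('pics/s7c.png',cv2.resize(im,None,fx=4,fy=4,interpolation=cv2.INTER_CUBIC))
E
```

```text
(no output)
```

View pics/s7c.png

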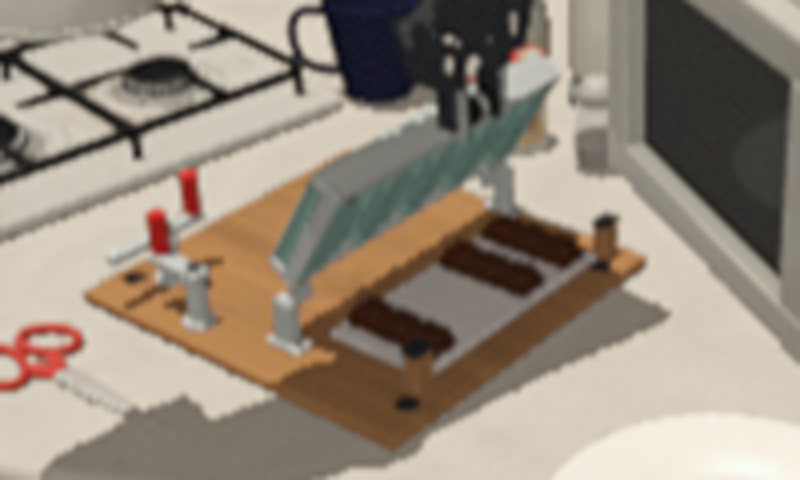

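Call:
{"fn": "carry_out", "kwargs": {
  "series": [
    [-0.0057, 0.0363, 0.0152, 0, 0, 0, -1],
    [-0.0061, 0.0388, 0.0052, 0, 0, 0, -1],
    [-0.0061, 0.0388, -0.0052, 0, 0, 0, -1],
    [-0.0057, 0.0363, -0.0152, 0, 0, 0, -1],
    [-0.0049, 0.0311, -0.0241, 0, 0, 0, -1]
  ]
}}

```text
clock: 14.32
tcp_pos: [0.4943, 0.1866, 0.1354]
eef_rot: [3.14, 0.003, 1.728]
wrist_force: [4.3, -6.0, -4.5]
gripper_width: 0.412
gripper_force: 77.5
```

Call:
{"fn": "carry_out", "kwargs": {
  "series": [
    [-0.0038, 0.0238, -0.0315, 0, 0, 0, -1],
    [-0.0024, 0.015, -0.0367, 0, 0, 0, -1],
    [-0.0006, 0.0039, -0.0195, 0, 0, 0, -1],
    [-0.0002, 0.0013, -0.0198, 0, 0, 0, -1],
    [0, 0, 0, 0, 0, 0, -1]
  ]
}}

```text
clock: 14.95
tcp_pos: [0.4875, 0.2287, 0.0265]
eef_rot: [-3.141, 0.005, 1.726]
wrist_force: [-3.1, 3.7, -0.3]
gripper_width: 0.409
gripper_force: 101.7
```

Call:
{"fn": "carry_out", "kwargs": {
  "series": [
    [0, 0, 0, 0, 0, 0, 0.6],
    [0, 0, 0, 0, 0, 0, 0.6],
    [0, 0, 0, 0, 0, 0, 0.6]
  ]
}}

```text
clock: 15.32
tcp_pos: [0.4879, 0.2285, 0.0267]
eef_rot: [3.141, 0.005, 1.727]
wrist_force: [-0.3, 0.6, 0.1]
gripper_width: 0.799
gripper_force: 0.0
```

Call:
{"fn": "carry_out", "kwargs": {
  "series": [
    [0, 0, 0.051, 0, 0, 0, 0.6],
    [0, 0, 0.051, 0, 0, 0, 0.3],
    [-0.0279, -0.0131, 0, 0, 0, -0.161, 0],
    [-0.0279, -0.0131, 0, 0, 0, -0.161, 0],
    [-0.0279, -0.0131, 0, 0, 0, -0.161, 0]
  ]
}}

```text
clock: 15.95
tcp_pos: [0.403, 0.1887, 0.1282]
eef_rot: [-3.142, 0.005, 1.238]
wrist_force: [1.0, -0.0, 0.2]
gripper_width: 0.5
gripper_force: 0.0
```

Call:
{"fn": "carry_out", "kwargs": {
  "series": [
    [-0.0279, -0.0131, 0, 0, 0, -0.161, 0],
    [-0.0278, -0.0131, 0, 0, 0, -0.161, 0],
    [0, 0, 0, -0.1475, 0.1115, 0, 0],
    [0, 0, -0.02, -0.1475, 0.1115, 0, 0],
    [0, 0, 0, 0, 0, 0, 0]
  ]
}}

```text
clock: 16.58
tcp_pos: [0.3487, 0.1631, 0.1081]
eef_rot: [3.136, 0.364, 0.923]
wrist_force: [-0.1, -0.7, -0.3]
gripper_width: 0.499
gripper_force: 0.0
```

```bash
python3 - <<'E'
from h import *
s=snap('wrist','w8'); red(s,.08);print(bot.read_state()['tcp_pos'])
E
```

```text
red [ 307   92   38   58 1635] [324.  121.3] [0.4036 0.2032 0.08  ]
red [ 116  167   90   79 2720] [168.4 211.4] [0.3089 0.2115 0.08  ]
red [ 266  194   28   56 1326] [279.6 222. ] [0.3526 0.1688 0.08  ]
[0.34857975 0.16235097 0.10939956]
```

View pics/w8.png

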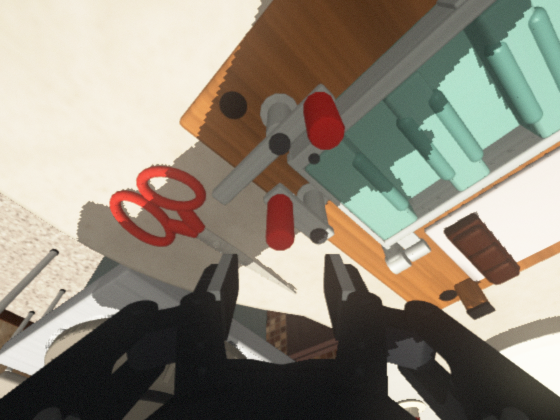

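Call:
{"fn": "carry_out", "kwargs": {
  "series": [
    [0, 0.001, -0.04, 0, 0, 0, 0],
    [0, 0, 0, 0, 0, 0, 0],
    [0, 0, 0, 0, 0, 0, -1],
    [0, 0, 0, 0, 0, 0, -1],
    [0, 0, 0, 0, 0, 0, -1]
  ]
}}

```text
clock: 17.25
tcp_pos: [0.3489, 0.1643, 0.0721]
eef_rot: [3.14, 0.352, 0.922]
wrist_force: [-0.3, 1.0, 13.3]
gripper_width: 0.163
gripper_force: 58.6
```

Call:
{"fn": "carry_out", "kwargs": {
  "series": [
    [0.0037, 0.0001, 0, 0, 0, 0, -1],
    [0.0092, -0.0009, 0, 0, 0, 0, -1],
    [0.0103, -0.0041, 0, 0, 0, 0, -1],
    [0.0086, -0.0069, 0, 0, 0, 0, -1],
    [0.0062, -0.0092, 0, 0, 0, 0, -1]
  ]
}}

```text
clock: 17.88
tcp_pos: [0.3873, 0.1448, 0.072]
eef_rot: [3.141, 0.351, 0.922]
wrist_force: [-5.6, 16.2, 9.6]
gripper_width: 0.16
gripper_force: 63.7
```

Call:
{"fn": "carry_out", "kwargs": {
  "series": [
    [0.0032, -0.0106, 0, 0, 0, 0, -1],
    [0.0003, -0.002, 0, 0, 0, 0, -1],
    [0, 0, 0, 0, 0, 0, -1]
  ]
}}

```text
clock: 18.25
tcp_pos: [0.3913, 0.1333, 0.072]
eef_rot: [3.141, 0.348, 0.923]
wrist_force: [-0.6, 16.0, 10.3]
gripper_width: 0.156
gripper_force: 63.4
```

Call:
{"fn": "carry_out", "kwargs": {
  "series": [
    [0, -0.004, 0, 0, 0, 0, -1],
    [0, 0, 0, 0, 0, 0, -1],
    [0, 0, 0, 0, 0, 0, 0],
    [0, 0, 0, 0, 0, 0, 0],
    [0, 0, 0.05, 0, 0, 0, 0]
  ]
}}

```text
clock: 18.88
tcp_pos: [0.3888, 0.1253, 0.1203]
eef_rot: [3.14, 0.359, 0.921]
wrist_force: [0.8, 1.4, 1.1]
gripper_width: 0.5
gripper_force: 0.0
```

Call:
{"fn": "carry_out", "kwargs": {
  "series": [
    [0.006, 0.037, 0, 0.1475, -0.1115, 0, 0],
    [0.006, 0.037, 0, 0.1475, -0.1115, 0, 0],
    [0, 0, 0, 0, 0, 0, 0]
  ]
}}

```text
clock: 19.25
tcp_pos: [0.4009, 0.2003, 0.1215]
eef_rot: [-3.141, -0.018, 0.922]
wrist_force: [-0.5, 0.4, -0.2]
gripper_width: 0.499
gripper_force: 0.0
```

```bash
python3 - <<'E'
from h import *
s=snap('wrist','w9'); red(s,.08);print(bot.read_state()['tcp_pos'])
E
```

```text
red [268 226  25  26 501] [279.9 239. ] [0.4004 0.2003 0.08  ]
red [164 273  29  22 111] [182.2 282. ] [0.331  0.2152 0.08  ]
red [116 284  62  26 314] [148.3 299.3] [0.3043 0.2193 0.08  ]
red [114 303   7  12  36] [117.7 307.6] [0.2834 0.2272 0.08  ]
red [320 318  14  21 202] [326.4 328.6] [0.3862 0.1286 0.08  ]
[0.40132425 0.19981371 0.12125672]
```

Call:
{"fn": "carry_out", "kwargs": {
  "series": [
    [0.001, 0.003, 0, 0, 0, 0, 0],
    [0, 0, -0.052, 0, 0, 0, 0],
    [0, 0, 0, 0, 0, 0, -1],
    [0, 0, 0, 0, 0, 0, -1],
    [0, 0, 0, 0, 0, 0, -1]
  ]
}}

```text
clock: 19.92
tcp_pos: [0.4023, 0.2023, 0.069]
eef_rot: [3.14, -0.013, 0.922]
wrist_force: [0.9, -5.7, -26.5]
gripper_width: 0.158
gripper_force: 58.6
```

Call:
{"fn": "carry_out", "kwargs": {
  "series": [
    [-0.0006, 0.0028, 0, 0, 0, 0, -1],
    [-0.0026, 0.0064, 0, 0, 0, 0, -1],
    [-0.0052, 0.0066, 0, 0, 0, 0, -1],
    [-0.0069, 0.0048, 0, 0, 0, 0, -1],
    [-0.008, 0.0025, 0, 0, 0, 0, -1]
  ]
}}

```text
clock: 20.55
tcp_pos: [0.384, 0.2292, 0.0712]
eef_rot: [3.137, -0.024, 0.922]
wrist_force: [21.5, -4.6, 3.8]
gripper_width: 0.165
gripper_force: 59.8
```

Call:
{"fn": "carry_out", "kwargs": {
  "series": [
    [-0.0084, 0, 0, 0, 0, 0, -1],
    [-0.002, -0.0003, 0, 0, 0, 0, -1],
    [0, 0, 0, 0, 0, 0, -1]
  ]
}}

```text
clock: 20.92
tcp_pos: [0.3732, 0.2288, 0.0713]
eef_rot: [3.138, -0.024, 0.922]
wrist_force: [13.6, 5.0, -1.7]
gripper_width: 0.159
gripper_force: 60.3
```

Call:
{"fn": "carry_out", "kwargs": {
  "series": [
    [-0.004, -0.0005, 0, 0, 0, 0, -1],
    [0, 0, 0, 0, 0, 0, -1],
    [0, 0, 0, 0, 0, 0, 0],
    [0, 0, 0, 0, 0, 0, 0],
    [0, 0, 0.06, 0, 0, 0, 0.2]
  ]
}}

```text
clock: 21.55
tcp_pos: [0.3643, 0.2237, 0.1273]
eef_rot: [3.138, -0.008, 0.921]
wrist_force: [0.6, 1.2, 3.5]
gripper_width: 0.598
gripper_force: 0.0
```

Call:
{"fn": "carry_out", "kwargs": {
  "series": [
    [0.029, -0.047, 0.02, 0, 0, 0.161, 0.2],
    [0.029, -0.047, 0.02, 0, 0, 0.161, 0.2],
    [0.029, -0.047, 0.02, 0, 0, 0.161, 0.2],
    [0.029, -0.047, 0.02, 0, 0, 0.161, 0.2],
    [0.029, -0.047, 0.02, 0, 0, 0.161, 0.2]
  ]
}}

```text
clock: 22.18
tcp_pos: [0.504, 0.002, 0.2247]
eef_rot: [3.14, -0.016, 1.69]
wrist_force: [1.0, 1.9, 0.3]
gripper_width: 0.601
gripper_force: 0.0
```

```bash
python3 - <<'E'
from h import *
s=snap('top','t10'); red(s,.09); print(bot.read_state()['tcp_pos'])
s=snap('wrist','w10'); im=s['image'].astype(int)
m=((im.sum(2)<230)&(im[...,0]-im[...,2]>12)).astype('uint8')
n,l,st,c=cv2.connectedComponentsWithStats(cv2.morphologyEx(m,cv2.MORPH_OPEN,np.ones((5,5))))
for i in range(1,n):
    if st[i,4]>600:
        (a,b),sz,ang=cv2.minAreaRect(np.argwhere(l==i)[:,::-1].astype(np.float32)); print((a,b),sz,ang,px2w(s,a,b,.03).round(4))
E
```

```text
red [368  74  40  13 330] [387.3  79.4] [ 0.9288 -0.2801  0.09  ]
red [404  77  13  15  99] [410.3  85.4] [ 0.9107 -0.3408  0.09  ]
red [423  81  16   5  60] [430.8  82.6] [ 0.9169 -0.3962  0.09  ]
red [199 143  21  19 263] [209.  153.2] [0.7383 0.199  0.09  ]
red [206 325  25  31 186] [218.8 340.4] [0.2569 0.1784 0.09  ]
[ 0.5074811  -0.00384498  0.22728496]
(368.97833251953125, 184.87501525878906) (95.23519897460938, 50.216732025146484) 68.86017608642578 [0.6053 0.0129 0.03  ]
(197.50001525878906, 207.99998474121094) (81.31727600097656, 36.06244659423828) 45.0 [ 0.4181 -0.0379  0.03  ]
(226.46209716796875, 193.04486083984375) (41.02446746826172, 24.83060073852539) 85.2363510131836 [ 0.4491 -0.0165  0.03  ]
(318.24169921875, 193.59255981445312) (36.52838897705078, 24.071945190429688) 86.98721313476562 [ 0.5509 -0.0041  0.03  ]
(43.14598083496094, 276.51409912109375) (27.97905921936035, 114.6578140258789) 55.7131233215332 [ 0.2395 -0.1467  0.03  ]
```

View pics/w10.png

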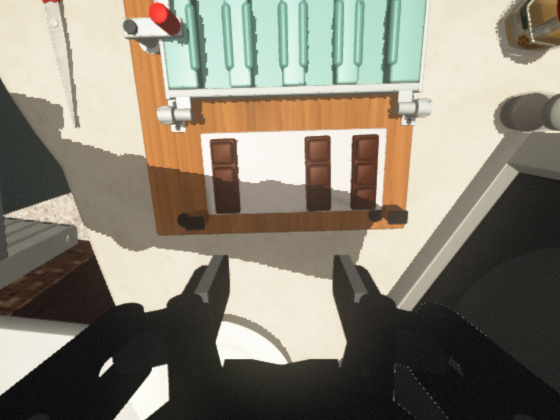

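```bash
cat >> h.py <<'E'
def plate(s):
    g=cv2.GaussianBlur(cv2.cvtColor(s['image'],cv2.COLOR_RGB2GRAY),(3,3),1)
    c=cv2.HoughCircles(g,cv2.HOUGH_GRADIENT,1.2,400,param1=80,param2=15,minRadius=38,maxRadius=48)
    m=np.zeros_like(g); m[195:320,340:470]=g[195:320,340:470]
    c=cv2.HoughCircles(m[200:315,345:465],cv2.HOUGH_GRADIENT,1,400,param1=60,param2=12,minRadius=39,maxRadius=47)
    if c is None: return None
    u,v,r=c[0,0]; return (u+345,v+200,r,px2w(s,u+345,v+200,.021).round(4))
E
python3 - <<'E'
from h import *
import pickle
print(plate(pickle.load(open('top0.pkl','rb'))))
s=bot.snapshot('top'); print(plate(s)); cv2.imwrite('pics/t11.png',cv2.resize(s['image'][180:330,180:460,::-1],None,fx=2.8,fy=2.8))
s=bot.snapshot('wrist'); print(bot.read_state()['tcp_pos'])
for p in [(212,140),(237,138),(214,213),(239,213),(305,138),(330,137),(306,210),(331,210),(352,136),(378,135),(351,208),(378,208)]: print(p,px2w(s,*p,.036).round(4))
E
```

```text
(np.float32(399.5), np.float32(259.5), np.float32(43.0), array([ 0.4499, -0.3024,  0.021 ]))
(np.float32(400.5), np.float32(258.5), np.float32(42.9), array([ 0.4525, -0.3052,  0.021 ]))
[0.50363253 0.00227491 0.22389378]
(212, 140) [0.428  0.0458 0.036 ]
(237, 138) [0.4537 0.0507 0.036 ]
(214, 213) [ 0.4343 -0.033   0.036 ]
(239, 213) [ 0.4618 -0.03    0.036 ]
(305, 138) [0.5239 0.0585 0.036 ]
(330, 137) [0.5496 0.0623 0.036 ]
(306, 210) [ 0.5352 -0.0184  0.036 ]
(331, 210) [ 0.5627 -0.0154  0.036 ]
(352, 136) [0.5721 0.0659 0.036 ]
(378, 135) [0.5988 0.0698 0.036 ]
(351, 208) [ 0.5844 -0.0107  0.036 ]
(378, 208) [ 0.6141 -0.0074  0.036 ]
```

View pics/t11.png

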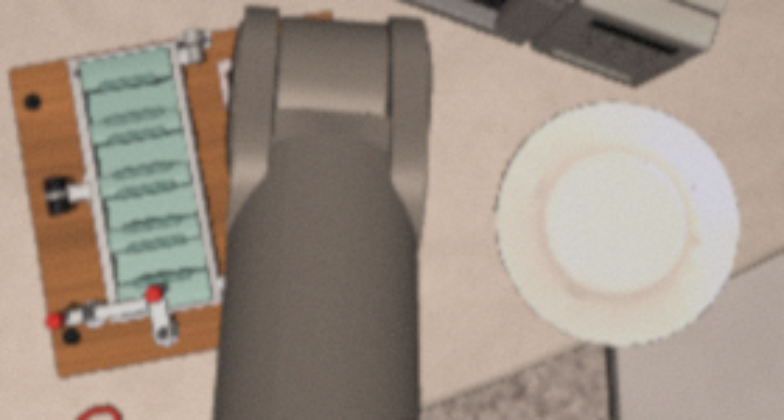

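Call:
{"fn": "carry_out", "kwargs": {
  "series": [
    [0, 0, 0, 0, 0, 0, 0.2],
    [0, 0, 0, 0, 0, 0, 0.2]
  ]
}}

```text
clock: 22.62
tcp_pos: [0.503, 0.0044, 0.2232]
eef_rot: [3.141, -0.015, 1.686]
wrist_force: [0.1, 0.3, 0.4]
gripper_width: 0.601
gripper_force: 0.0
```

```bash
cat >> h.py <<'E'
def bars(s,z=.036):
    # marks dark brown blobs split by the shadow: Otsu on a region of the slab
    im=s['image'].astype(int); m=((im[...,0]<125)&(im[...,0]-im[...,2]>10)&(im[...,0]-im[...,1]<60)&(im[...,1]<62)).astype('uint8')
    m=cv2.morphologyEx(m,cv2.MORPH_CLOSE,np.ones((5,5))); n,l,st,c=cv2.connectedComponentsWithStats(m)
    for i in range(1,n):
        if st[i,4]>500 and st[i,2]<70:
            (a,b),sz,ang=cv2.minAreaRect(np.argwhere(l==i)[:,::-1].astype(np.float32)); print('blob',np.round([a,b,*sz,ang],1),px2w(s,a,b,z).round(4))
E
python3 - <<'E'
from h import *
s=bot.snapshot('wrist'); print(s['eye'],bot.read_state()['tcp_pos'],bot.read_state()['eef_rot']); bars(s)
E
```

```text
[0.49434171 0.07372565 0.36664092] [0.50308298 0.00425852 0.22324049] [ 3.14082305 -0.01516334  1.68644441]
blob [367.7 186.8  82.9  29.8  83.2] [0.5957 0.0193 0.036 ]
blob [229.9 196.9  51.7  24.2  84.3] [ 0.4488 -0.0089  0.036 ]
blob [322.5 197.5  43.   23.   90. ] [0.549 0.002 0.036]
blob [196.9 229.2  31.9  23.    6. ] [ 0.4147 -0.0501  0.036 ]
blob [348.5 304.2 101.1  25.3  80.8] [ 0.6    -0.1248  0.036 ]
blob [202.9 302.6  45.5  99.9   9.8] [ 0.4258 -0.1426  0.036 ]
```

Call:
{"fn": "carry_out", "kwargs": {
  "series": [
    [0.047, 0.0083, -0.03, 0, 0, 0.04, 0.2],
    [0.047, 0.0083, -0.03, 0, 0, 0, 0.2],
    [0, 0, -0.04, 0, 0, 0, 0.2],
    [0, 0, 0, 0, 0, 0, 0.2]
  ]
}}

```text
clock: 23.18
tcp_pos: [0.5956, 0.0201, 0.1209]
eef_rot: [-3.137, -0.014, 1.725]
wrist_force: [-1.0, -0.4, 0.2]
gripper_width: 0.604
gripper_force: 0.0
```

```bash
python3 - <<'E'
from h import *
s=snap('wrist','w12'); print(s['eye'],bot.read_state()['tcp_pos'],bot.read_state()['eef_rot']); bars(s)
for p in [(.597,.021),(.547,.014),(.446,-.003)]: print(w2px(s,[*p,.036]))
E
```

```text
[0.58489137 0.08933131 0.26426189] [0.59656768 0.01981377 0.12304955] [-3.14026715 -0.0143147   1.72493819]
blob [219.6 248.9  44.9 186.5   1.8] [ 0.5512 -0.0125  0.036 ]
blob [190.8 294.1  26.2  64.1  40.4] [ 0.5317 -0.0562  0.036 ]
(np.float64(283.6220805932809), np.float64(217.31527503379624))
(np.float64(217.69141984023722), np.float64(216.2854119390168))
(np.float64(84.47924224717292), np.float64(217.73537022776847))
```

View pics/w12.png

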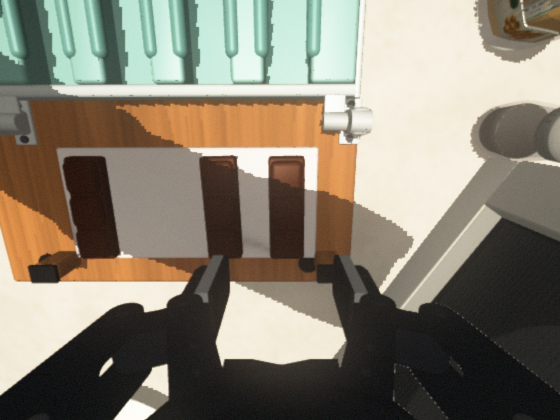

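Call:
{"fn": "carry_out", "kwargs": {
  "series": [
    [0.001, 0.008, 0, 0, 0, 0, -0.15],
    [0, 0, -0.05, 0, 0, 0, -0.15],
    [0, 0, -0.048, 0, 0, 0, -0.15],
    [0, 0, 0, 0, 0, 0, -1],
    [0, 0, 0, 0, 0, 0, -1]
  ]
}}

```text
clock: 23.85
tcp_pos: [0.5997, 0.0281, 0.0279]
eef_rot: [3.138, -0.015, 1.725]
wrist_force: [0.3, -0.3, 0.4]
gripper_width: 0.311
gripper_force: 62.5
```

Call:
{"fn": "carry_out", "kwargs": {
  "series": [
    [0, 0, 0.05, 0, 0, 0, -1],
    [0, 0, 0.05, 0, 0, 0, -1],
    [0, 0, 0, 0, 0, 0, -1]
  ]
}}

```text
clock: 24.22
tcp_pos: [0.6013, 0.028, 0.1316]
eef_rot: [3.132, -0.016, 1.725]
wrist_force: [-0.1, 0.2, -0.1]
gripper_width: 0.308
gripper_force: 62.6
```

```bash
python3 - <<'E'
from h import *
s=snap('top','t13'); print(plate(s))
E
```

```text
(np.float32(400.5), np.float32(259.5), np.float32(43.1), array([ 0.4498, -0.305 ,  0.021 ]))
```

Call:
{"fn": "carry_out", "kwargs": {
  "series": [
    [-0.025, -0.04, 0, 0, 0, 0, -1],
    [-0.025, -0.04, 0, 0, 0, 0, -1],
    [-0.026, -0.04, 0, 0, 0, 0, -1],
    [-0.026, -0.04, 0, 0, 0, 0, -1],
    [0, -0.041, 0, 0, 0, 0, -1]
  ]
}}

```text
clock: 24.9
tcp_pos: [0.4947, -0.1739, 0.1259]
eef_rot: [3.14, -0.016, 1.725]
wrist_force: [1.8, 0.1, -0.4]
gripper_width: 0.307
gripper_force: 62.6
```

Call:
{"fn": "carry_out", "kwargs": {
  "series": [
    [0, -0.041, 0, 0, 0, 0, -1],
    [0, -0.041, 0, 0, 0, 0, -1],
    [0, -0.041, -0.02, 0, 0, 0, -1],
    [0, 0, -0.03, 0, 0, 0, -1],
    [0, 0, 0, 0, 0, 0, -1]
  ]
}}

```text
clock: 25.52
tcp_pos: [0.4952, -0.2958, 0.0743]
eef_rot: [-3.14, -0.017, 1.724]
wrist_force: [0.1, -0.5, 0.3]
gripper_width: 0.309
gripper_force: 62.6
```

```bash
python3 - <<'E'
from h import *
s=snap('scene','s14'); st=bot.read_state();print(st['tcp_pos'],st['gripper_width'],st['eef_rot'])
s=snap('wrist','w14')
im=s['image'].astype(int)
for p in [(.45,-.304)]: print(w2px(s,[*p,.008]))
g=cv2.cvtColor(s['image'],cv2.COLOR_RGB2GRAY)
c=cv2.HoughCircles(cv2.GaussianBlur(g,(5,5),1),cv2.HOUGH_GRADIENT,2,600,param1=60,param2=20,minRadius=150,maxRadius=300);print(c)
E
```

```text
[ 0.49597824 -0.29587388  0.07548178] 0.3123698390540372 [-3.14153875 -0.01569781  1.72479905]
(np.float64(215.77725042361595), np.float64(226.85548740197652))
[[[199.  233.  188.4]]]
```

Call:
{"fn": "carry_out", "kwargs": {
  "series": [
    [0.003, 0, -0.035, 0, 0, 0, -1],
    [0, 0, -0.018, 0, 0, 0, -1],
    [0, 0, 0, 0, 0, 0, -1]
  ]
}}

```text
clock: 26.0
tcp_pos: [0.4992, -0.2957, 0.0222]
eef_rot: [3.141, -0.016, 1.726]
wrist_force: [0.2, 0.9, 0.0]
gripper_width: 0.307
gripper_force: 62.6
```

Call:
{"fn": "carry_out", "kwargs": {
  "series": [
    [0, 0, 0, 0, 0, 0, -0.1],
    [0, 0, 0, 0, 0, 0, -0.1],
    [0, 0, 0.06, 0, 0, 0, -0.1],
    [0, 0, 0.05, 0, 0, 0, -0.15]
  ]
}}

```text
clock: 26.5
tcp_pos: [0.4993, -0.2965, 0.1345]
eef_rot: [3.14, -0.015, 1.724]
wrist_force: [0.7, 0.0, 0.5]
gripper_width: 0.427
gripper_force: 0.0
```

Call:
{"fn": "carry_out", "kwargs": {
  "series": [
    [0, 0.04, 0, 0, 0, 0, 0.1],
    [0, 0.04, 0, 0, 0, 0, 0.1],
    [0.008, 0.04, 0, 0, 0, 0, 0.1],
    [0.008, 0.04, 0, 0, 0, 0, 0.1],
    [0.008, 0.04, 0, 0, 0, 0, 0.1]
  ]
}}

```text
clock: 27.12
tcp_pos: [0.5238, -0.0948, 0.1331]
eef_rot: [3.139, -0.015, 1.725]
wrist_force: [0.4, 0.3, -0.3]
gripper_width: 0.551
gripper_force: 0.0
```

Call:
{"fn": "carry_out", "kwargs": {
  "series": [
    [0.008, 0.04, 0, 0, 0, 0, 0.1],
    [0.008, 0.04, 0, 0, 0, 0, 0.1],
    [0.009, 0.0385, 0, 0, 0, 0, 0.1],
    [0, 0, 0, 0, 0, 0, 0.1]
  ]
}}

```text
clock: 27.62
tcp_pos: [0.5491, 0.0256, 0.1328]
eef_rot: [3.14, -0.016, 1.73]
wrist_force: [-0.1, 0.0, -0.0]
gripper_width: 0.551
gripper_force: 0.0
```

```bash
python3 - <<'E'
from h import *
s=snap('wrist','w15'); st=bot.read_state();print(st['tcp_pos'],st['eef_rot']); bars(s)
for p in [(.5485,.022),(.449,.005)]: print(w2px(s,[*p,.036]))
im=s['image'].astype(int)
def ch(p): # R channel row of pixels
    return ''.join('#' if im[p,u].sum()<240 and im[p,u,0]-im[p,u,2]>5 else '.' for u in range(60,400,4))
for r in range(150,270,10): print(r,ch(r))
E
```

```text
[0.54873081 0.02354196 0.13280327] [ 3.13982333 -0.01503302  1.72758066]
blob [154.  218.1  99.   36.7  84.4] [0.4487 0.0062 0.036 ]
blob [277.2 218.5  95.4  32.3  89.1] [0.5468 0.0215 0.036 ]
blob [217.4 296.6  62.8  77.7  37.6] [ 0.5065 -0.0566  0.036 ]
blob [117.5 274.   41.   28.    0. ] [ 0.4207 -0.0484  0.036 ]
blob [379.  284.7  66.4  34.   53.1] [ 0.6424 -0.0235  0.036 ]
blob [  3.2 346.3  62.6  23.8  64.2] [ 0.3195 -0.1377  0.036 ]
(np.float64(279.4257151843217), np.float64(218.1993639392651))
(np.float64(154.22350804817376), np.float64(219.55455542260185))
150 ....##.....##############............................................................
160 #########################.#.#######..................................................
170 ################...########..........................................................
180 ################..##########.......................##....##..........................
190 #################..#########......................#########..........................
200 #################..#########.......................########..........................
210 .################..#########.......................########..........................
220 .#################..#########......................########..........................
230 ..################..#########......................########..........................
240 ....####.#########..#########......................########..........................
250 ........###########..########......................########.................#........
260 ..............#####..#########............##.......########.........##......#####....
```

Call:
{"fn": "carry_out", "kwargs": {
  "series": [
    [-0.001, -0.002, -0.055, 0, 0, 0, 0.1],
    [0, 0, -0.052, 0, 0, 0, 0.1],
    [0, 0, 0, 0, 0, 0, -1],
    [0, 0, 0, 0, 0, 0, -1],
    [0, 0, 0, 0, 0, 0, -1]
  ]
}}

```text
clock: 28.3
tcp_pos: [0.5487, 0.0203, 0.0275]
eef_rot: [3.137, -0.015, 1.725]
wrist_force: [-0.9, 0.5, -0.8]
gripper_width: 0.306
gripper_force: 63.3
```

Call:
{"fn": "carry_out", "kwargs": {
  "series": [
    [0, 0, 0.05, 0, 0, 0, -1],
    [0, 0, 0.05, 0, 0, 0, -1],
    [0, 0, 0, 0, 0, 0, -1]
  ]
}}

```text
clock: 28.68
tcp_pos: [0.5498, 0.0206, 0.13]
eef_rot: [3.133, -0.016, 1.725]
wrist_force: [-0.5, 0.7, -1.1]
gripper_width: 0.31
gripper_force: 63.5
```

```bash
python3 - <<'E'
from h import *
s=snap('top','t16'); print(plate(s)); bars(s,.026)
im=s['image'].astype(int)
for r in range(236,280,3): print(r,''.join('#' if im[r,u].sum()<330 else '.' for u in range(345,460,2)))
E
```

```text
(np.float32(399.5), np.float32(260.5), np.float32(44.1), array([ 0.4472, -0.3022,  0.021 ]))
blob [ 90.3 102.3  29.   33.9  45. ] [0.9084 0.5374 0.026 ]
blob [202.6 371.   33.8  68.7  15.4] [0.1729 0.2286 0.026 ]
236 ...........................#######........................
239 ...................###############........................
242 ...................###############........................
245 ...................##########.............................
248 ....................#.....................................
251 ..........................................................
254 ..........................................................
257 ..........................................................
260 ..........................................................
263 ..........................................................
266 ..........................................................
269 ..........................................................
272 ..........................................................
275 ..........................................................
278 ..........................................................
```

Call:
{"fn": "carry_out", "kwargs": {
  "series": [
    [-0.025, -0.04, 0, 0, 0, 0, -1],
    [-0.025, -0.04, 0, 0, 0, 0, -1],
    [-0.025, -0.04, 0, 0, 0, 0, -1],
    [-0.026, -0.04, 0, 0, 0, 0, -1],
    [0, -0.041, 0, 0, 0, 0, -1]
  ]
}}

```text
clock: 29.35
tcp_pos: [0.4445, -0.1812, 0.1253]
eef_rot: [3.141, -0.017, 1.725]
wrist_force: [0.9, 0.4, -0.3]
gripper_width: 0.306
gripper_force: 63.4
```

Call:
{"fn": "carry_out", "kwargs": {
  "series": [
    [0, -0.041, 0, 0, 0, 0, -1],
    [0, -0.041, 0, 0, 0, 0, -1],
    [0, -0.041, -0.02, 0, 0, 0, -1],
    [0, 0, -0.03, 0, 0, 0, -1],
    [0, 0, 0, 0, 0, 0, -1]
  ]
}}

```text
clock: 29.98
tcp_pos: [0.4449, -0.3032, 0.0738]
eef_rot: [-3.139, -0.017, 1.724]
wrist_force: [0.3, 0.7, 0.0]
gripper_width: 0.311
gripper_force: 63.4
```

```bash
python3 - <<'E'
from h import *
s=snap('wrist','w17'); st=bot.read_state();print(st['tcp_pos'],st['gripper_width'],st['eef_rot']);bars(s,.026)
print(w2px(s,[.499,-.2965,.026]))
E
```

```text
[ 0.445677   -0.30336516  0.07508545] 0.30289102433536197 [-3.14099796 -0.0159282   1.72464586]
blob [360.  237.4  42.7 118.6   3.4] [ 0.4958 -0.297   0.026 ]
blob [281.2 268.  158.5  58.1  89. ] [ 0.4483 -0.3265  0.026 ]
(np.float64(364.9042282499586), np.float64(237.42379955630457))
```

Call:
{"fn": "carry_out", "kwargs": {
  "series": [
    [0.002, 0, -0.035, 0, 0, 0, -1],
    [0, 0, -0.018, 0, 0, 0, -1],
    [0, 0, 0, 0, 0, 0, -1]
  ]
}}

```text
clock: 30.4
tcp_pos: [0.4482, -0.3032, 0.0223]
eef_rot: [3.141, -0.016, 1.726]
wrist_force: [-0.3, -0.4, 0.7]
gripper_width: 0.304
gripper_force: 63.4
```

Call:
{"fn": "carry_out", "kwargs": {
  "series": [
    [0, 0, 0, 0, 0, 0, -0.15],
    [0, 0, 0, 0, 0, 0, -0.15],
    [0, 0, 0.06, 0, 0, 0, -0.15],
    [0, 0, 0.05, 0, 0, 0, -0.15]
  ]
}}

```text
clock: 30.9
tcp_pos: [0.4483, -0.3039, 0.1345]
eef_rot: [3.14, -0.015, 1.725]
wrist_force: [0.1, -0.4, -0.3]
gripper_width: 0.424
gripper_force: 0.0
```

Call:
{"fn": "carry_out", "kwargs": {
  "series": [
    [0, 0.04, 0, 0, 0, 0, 0.1],
    [0, 0.04, 0, 0, 0, 0, 0.1],
    [0, 0.04, 0, 0, 0, 0, 0.1],
    [0, 0.039, 0, 0, 0, 0, 0.1],
    [0, 0.039, 0, 0, 0, 0, 0.1]
  ]
}}

```text
clock: 31.52
tcp_pos: [0.4485, -0.1044, 0.133]
eef_rot: [3.139, -0.015, 1.725]
wrist_force: [0.7, 0.2, -0.2]
gripper_width: 0.549
gripper_force: 0.0
```

Call:
{"fn": "carry_out", "kwargs": {
  "series": [
    [0, 0.039, 0, 0, 0, 0, 0.1],
    [0, 0.039, 0, 0, 0, 0, 0.1],
    [0, 0.034, 0, 0, 0, 0, 0.1],
    [0, 0, 0, 0, 0, 0, 0.1]
  ]
}}

```text
clock: 32.02
tcp_pos: [0.4486, 0.0086, 0.1328]
eef_rot: [3.14, -0.016, 1.729]
wrist_force: [-0.1, -0.4, -0.6]
gripper_width: 0.548
gripper_force: 0.0
```

```bash
python3 - <<'E'
from h import *
s=snap('wrist','w18'); st=bot.read_state();print(st['tcp_pos'],st['eef_rot']); bars(s)
s=snap('top','t18'); print(plate(s))
im=s['image'].astype(int)
for r in range(230,296,3): print(r,''.join('#' if im[r,u].sum()<330 else '.' for u in range(345,460,2)))
E
```

```text
[0.44859486 0.00716634 0.13280112] [ 3.13971019 -0.01544293  1.72735182]
(np.float32(400.5), np.float32(260.5), np.float32(43.1), array([ 0.4472, -0.3049,  0.021 ]))
230 ..........................................................
233 ..........................................................
236 ..........................########........................
239 ...................###############........................
242 ...................###############........................
245 ...................##########.............................
248 ....................#.....................................
251 ..........................................................
254 .............................######.......................
257 ......................#############.......................
260 ....................################......................
263 ....................###########...........................
266 .....................###..................................
269 ..........................................................
272 ..........................................................
275 ..........................................................
278 ..........................................................
281 ..........................................................
284 ..........................................................
287 ..........................................................
290 ..........................................................
293 ..........................................................
```

```bash
python3 - <<'E'
from h import *
s=bot.snapshot('wrist'); im=s['image'].astype(int)
print(w2px(s,[.4487,.006,.036]))
for r in range(140,280,10): print(r,''.join('#' if im[r,u].sum()<270 and im[r,u,0]-im[r,u,2]>5 else '.' for u in range(200,380,3)))
E
```

```text
(np.float64(281.01990790603986), np.float64(214.3404897680328))
140 ..............###...........................................
150 ............................................................
160 ............................................................
170 ....................#.#########.............................
180 ########............##...#.####.............................
190 ################....###########.............................
200 ################....###########.............................
210 ################....###########.............................
220 ################....###########.............................
230 ################....###########.............................
240 ################....###########.............................
250 ################....###########.............................
260 #####.###########...###########............######...........
270 ############################################################
```

Call:
{"fn": "carry_out", "kwargs": {
  "series": [
    [-0.001, 0, -0.055, 0, 0, 0, 0.1],
    [0, 0, -0.052, 0, 0, 0, 0.1],
    [0, 0, 0, 0, 0, 0, -1],
    [0, 0, 0, 0, 0, 0, -1],
    [0, 0, 0, 0, 0, 0, -1]
  ]
}}

```text
clock: 32.8
tcp_pos: [0.4487, 0.0065, 0.0273]
eef_rot: [3.137, -0.016, 1.725]
wrist_force: [0.2, 0.3, -0.9]
gripper_width: 0.303
gripper_force: 63.3
```

Call:
{"fn": "carry_out", "kwargs": {
  "series": [
    [0, 0, 0.05, 0, 0, 0, -1],
    [0, 0, 0.05, 0, 0, 0, -1],
    [0, 0, 0, 0, 0, 0, -1]
  ]
}}

```text
clock: 33.17
tcp_pos: [0.4496, 0.0074, 0.1291]
eef_rot: [3.134, -0.018, 1.726]
wrist_force: [0.1, 0.6, -1.1]
gripper_width: 0.309
gripper_force: 63.5
```

Call:
{"fn": "carry_out", "kwargs": {
  "series": [
    [-0.009, -0.04, 0, 0, 0, 0, -1],
    [-0.009, -0.04, 0, 0, 0, 0, -1],
    [-0.009, -0.04, 0, 0, 0, 0, -1],
    [-0.009, -0.04, 0, 0, 0, 0, -1],
    [-0.008, -0.04, 0, 0, 0, 0, -1]
  ]
}}

```text
clock: 33.8
tcp_pos: [0.4031, -0.1945, 0.1258]
eef_rot: [3.139, -0.016, 1.726]
wrist_force: [0.0, 0.5, 0.3]
gripper_width: 0.306
gripper_force: 63.5
```

Call:
{"fn": "carry_out", "kwargs": {
  "series": [
    [0, -0.04, 0, 0, 0, 0, -1],
    [0, -0.04, 0, 0, 0, 0, -1],
    [0, -0.039, -0.02, 0, 0, 0, -1],
    [0, 0, -0.03, 0, 0, 0, -1],
    [0, 0, 0, 0, 0, 0, -1]
  ]
}}

```text
clock: 34.42
tcp_pos: [0.4022, -0.3123, 0.0744]
eef_rot: [-3.14, -0.016, 1.724]
wrist_force: [-0.4, 0.8, -0.3]
gripper_width: 0.305
gripper_force: 63.4
```

```bash
python3 - <<'E'
from h import *
s=snap('wrist','w19'); st=bot.read_state();print(st['tcp_pos'],st['gripper_width'],st['eef_rot']);bars(s,.026)
print(w2px(s,[.448,-.3035,.026]))
E
```

```text
[ 0.40290484 -0.3123998   0.07550633] 0.3065409442232336 [ 3.14144634 -0.01569718  1.72469456]
blob [350.5 228.  118.   43.   90. ] [ 0.4459 -0.3008  0.026 ]
blob [422.9 235.2  44.4 114.9   6.6] [ 0.4938 -0.2984  0.026 ]
blob [282.  270.9 158.6  58.3  89.1] [ 0.4066 -0.3378  0.026 ]
(np.float64(352.7991713436389), np.float64(232.37876404098043))
```

Call:
{"fn": "carry_out", "kwargs": {
  "series": [
    [-0.005, -0.001, -0.035, 0, 0, 0, -1],
    [0, 0, -0.018, 0, 0, 0, -1],
    [0, 0, 0, 0, 0, 0, -1],
    [0, 0, 0, 0, 0, 0, -0.15],
    [0, 0, 0, 0, 0, 0, -0.15]
  ]
}}

```text
clock: 35.1
tcp_pos: [0.3991, -0.3138, 0.0233]
eef_rot: [3.139, -0.014, 1.725]
wrist_force: [-1.3, 0.4, -0.2]
gripper_width: 0.423
gripper_force: 0.0
```

Call:
{"fn": "carry_out", "kwargs": {
  "series": [
    [0, 0, 0.06, 0, 0, 0, -0.15],
    [0, 0, 0.06, 0, 0, 0, -0.15],
    [0, 0.05, 0.03, 0, 0, 0, -0.15],
    [0, 0.05, 0, 0, 0, 0, -0.15],
    [0, 0.03, 0, 0, 0, 0, -0.15]
  ]
}}

```text
clock: 35.72
tcp_pos: [0.3992, -0.1887, 0.169]
eef_rot: [3.139, -0.015, 1.727]
wrist_force: [0.6, -0.3, 0.4]
gripper_width: 0.426
gripper_force: 0.0
```

Call:
{"fn": "carry_out", "kwargs": {
  "series": [
    [0, 0.05, 0.03, 0, 0, 0, -0.15],
    [0, 0, 0, 0, 0, 0, -0.15],
    [0, 0, 0, 0, 0, 0, -0.15]
  ]
}}

```text
clock: 36.1
tcp_pos: [0.3999, -0.1551, 0.1908]
eef_rot: [3.139, -0.015, 1.727]
wrist_force: [0.4, -0.6, -0.4]
gripper_width: 0.423
gripper_force: 0.0
```

```bash
python3 - <<'E'
from h import *
s=snap('top','t20'); p=plate(s); print(p)
im=s['image'].astype(int); m=np.zeros(im.shape[:2],'uint8'); m[200:315,345:465]=im[200:315,345:465].sum(2)<330
n,l,st,c=cv2.connectedComponentsWithStats(m)
for i in range(1,n):
    if st[i,4]>20: q=px2w(s,*c[i],.024); print(st[i],q.round(4),np.linalg.norm(q[:2]-p[3][:2]))
# latch/keeper: compare with start picture
import pickle; s0=pickle.load(open('top0.pkl','rb'))
for t in (s0,s):
    i=t['image'].astype(int); mm=((i[...,0]>130)&(i[...,1]<80)&(i[...,2]<80)).astype('uint8')[275:310,185:260]
    n,l,st,c=cv2.connectedComponentsWithStats(mm); print([(c[k].round(1),st[k,4]) for k in range(1,n) if st[k,4]>5])
d=np.abs(s0['image'].astype(int)-s['image']).sum(2)[270:320,185:260]; print('diff px',(d>120).sum())
print(bot.read_state()['tcp_pos'],bot.read_state()['wrist_force'])
E
```

```text
(np.float32(400.5), np.float32(260.5), np.float32(43.0), array([ 0.4472, -0.3049,  0.021 ]))
[378 200  16   6  24] [ 0.6056 -0.273   0.024 ] 0.16155756034555174
[386 200  41  11 237] [ 0.6016 -0.3295  0.024 ] 0.1563788857375464
[ 345  232   85   83 5054] [ 0.406  -0.2548  0.024 ] 0.06481390509365295
[(array([49.3,  9.5]), np.int32(19)), (array([13.9, 19. ]), np.int32(24))]
[(array([49.5,  9.3]), np.int32(20)), (array([14.2, 19.4]), np.int32(25))]
diff px 253
[ 0.39960046 -0.15579807  0.19057175] [5.72583355e-01 1.24570636e-01 5.53978493e-04]
```

Call:
{"fn": "carry_out", "kwargs": {
  "series": [
    [0.03, 0.05, 0.03, 0, 0, 0, -0.15],
    [0.03, 0.05, 0.02, 0, 0, 0, -0.15],
    [0.03, 0.05, 0, 0, 0, 0, -0.15],
    [0, 0.05, 0, 0, 0, 0, -0.15],
    [0, 0.03, 0, 0, 0, 0, -0.15]
  ]
}}

```text
clock: 36.78
tcp_pos: [0.4886, 0.0729, 0.2384]
eef_rot: [3.141, -0.013, 1.725]
wrist_force: [0.1, -1.0, 0.4]
gripper_width: 0.426
gripper_force: 0.0
```

Call:
{"fn": "carry_out", "kwargs": {
  "series": [
    [0, 0, 0, 0, 0, 0, -0.15],
    [0, 0, 0, 0, 0, 0, -0.15]
  ]
}}

```text
clock: 37.02
tcp_pos: [0.4885, 0.0706, 0.2388]
eef_rot: [3.141, -0.014, 1.724]
wrist_force: [1.1, -0.9, -0.0]
gripper_width: 0.433
gripper_force: 0.0
```

```bash
python3 - <<'E'
from h import *
s=snap('top','t21'); p=plate(s); print(p)
im=s['image'].astype(int); m=np.zeros(im.shape[:2],'uint8'); m[215:315,345:465]=im[215:315,345:465].sum(2)<330
n,l,st,c=cv2.connectedComponentsWithStats(m)
for i in range(1,n):
    if st[i,4]>20: q=px2w(s,*c[i],.024); print(st[i],q.round(4),np.linalg.norm(q[:2]-p[3][:2]))
E
```

```text
(np.float32(401.5), np.float32(258.5), np.float32(44.2), array([ 0.4524, -0.3079,  0.021 ]))
[382 234  31  15 296] [ 0.4999 -0.2979  0.024 ] 0.04855478208574148
[385 252  31  16 290] [ 0.45  -0.302  0.024] 0.006370629831406696
[390 271  32  14 314] [ 0.4017 -0.3139  0.024 ] 0.051042883250127985
[396 304   4  11  43] [ 0.3189 -0.2889  0.024 ] 0.13484721435238894
```

All three bars are on the plate within about 51 mm of its centre, and the latch and keeper knobs are back at their starting places.

```bash
python3 -c "
from bench import bot
print(bot.job_done())"
```

```text
the job is handed in; nothing more can be done
None
```

I handed the job in at about 37 s. All three bars lie on the plate within about 51 mm of its centre, the mould is back mouth up, and the latch and keeper are closed; the hand-in returned no verdict, so this rests on my last camera checks.

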